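# Feel the end float of a sander spindle

### The job

Two rebuilt spindles stand on the joiner's bench, each in a pair of bearing blocks. Check the end float of the one that carries the long sanding drum: first draw the drum along its axis towards the robot until it is fully up against its stop and wait there for a moment, then push it the other way, fully up against the far stop, wait a moment again, let go and leave it there. Do not shift the other spindle, the one with the pulley.

Things in the scene. Friction and masses are not known exactly. Their poses are not given: they have to be found in the camera images.
- drum_mid (a point): centre of the sanding drum, on the shaft's axis, 70 mm above the bench; moves with the shaft. The drum is a plain brown grit-covered cylinder, 40 mm in diameter, 60 mm long, fixed on a level steel shaft 12 mm in diameter, 260 mm long, with a dark hexagonal nut near its end towards the robot. x: along the shaft, away from the robot, within 0.55 rad of straight ahead; z: up. The shaft does not turn.
- drum_stand: the drum's stand, bolted down; origin under its middle, at bench height; axes as the drum's. Plywood base 240 (along the shaft) x 110 mm, 15 mm thick, and two grey bearing blocks, each 28 mm thick along the shaft, 52 mm wide (feet 90 mm), 96 mm tall above the bench, their facing sides 112 mm apart. Between them nothing stands beside or above the drum; 35 mm are free below it.
- drum_spindle (a joint): how far drum and shaft have slid along the axis (m): 0 with the drum midway between the blocks, grows away from the robot. Hard stops at -0.025 (drum up against the block nearer the robot) and +0.025 (against the farther block). Starts somewhere in the middle, slides against about 3 N of friction, has no spring and stays where it is left.
- pulley_mid (a point): centre of the pulley on the other spindle, to be left alone: aluminium, 64 mm in diameter, 24 mm wide (hub 36 mm), with a groove round its rim. Its stand, blocks, shaft, height, axes and travel are like the drum's. Either stand may be the left or the right one; their middles are at least 0.3 m apart.

How it is judged:
By the outcome, as a careful person would: the job done as asked, in the order asked, and still so for the second after the job is handed in, with the robot touching nothing.
It also fails if it takes over 35 s, if anything falls off the work surface, if the arm or the gripper's body presses on something with over 40 N, if the wrist force passes 120 N, or if a joint passes its speed limit or range.

### The arm

A 7-joint arm with a two-finger parallel gripper is mounted at the origin on the work surface. World frame = base frame: x ahead of the robot, y to its left, z up, the work surface at z = 0. Lengths are in mm, angles in rad, forces in N, time in s.
With the tool pointing down it reaches from about 425 to 950 mm from the base axis. Payload 4.7 kg.
Tool frame: the origin (TCP) lies midway between the tips of the shut fingers; the grasp point (between the pads) lies robot.grip_depth behind it (robot.grip_depth is the distance from the TCP to the grasp point, in mm); z points along the fingers, y is the line along which they close (so a half turn about z gives the same grasp; the last joint's range is limited). The gripper opens to 87 mm and grips with 3 to 60 N. Pads are 19 mm wide; open, the fingers measure 117 mm over their backs; the gripper's body (75 mm by 190 mm) begins 51 mm behind the grasp point.
Start: joints at [1.086, 0.469, -0.049, 1.532, 0.024, 1.141, -0.082], TCP at [297.169, -606.086, 222.573] pointing down, gripper open.
Joint ranges: [-2.59, 2.59], [-0.33, 1.99], [-1.39, 1.29], [0.1, 2.45], [-1.04, 4.18], [0.21, 1.99], [-2.66, 2.66]. Speed limits (rad/s): [2.57, 2.57, 3.14, 3.14, 3.14, 3.14, 3.14].

### API

Orientations are given as a unit quaternion [w, x, y, z].
In Python, from bench import robot, set_gripper, solve_ik, viewer gives the robot as it stands. Calls block until the motion is done:
- robot.movep(position, orientation): joint-space move of the TCP to a pose.
- robot.move_linear(position, ori=None, velocity=150, max_force=None): straight line of the TCP; ori=None keeps the orientation; velocity is the mean speed in mm/s. With max_force (N) it stops when the force on the tool has changed by that much, and returns True; else False.
- robot.move_joints(angles): joint-space move.
- set_gripper(opening, f_grip=None): opening from 0.0 (shut) to 1.0 (fully open); f_grip is the grip in N (None keeps the last); returns when the fingers have stopped.
- robot.sleep(seconds).
- solve_ik(position, orientation): joint angles nearest the present ones, or None.
- robot.state(): the state.
- viewer.grab_frame(name): name is "scene" or "top" or "wrist"; returns the picture (480x640x3 uint8, blue, green, red); there is no depth.
- viewer.calibration(name): a dict with "fovy" (degrees; the focal length in pixels is half the picture's height over the tangent of half this angle, whatever the lens; pixels are square), "cx", "cy" (the principal point, pixels), "R" (3x3) and "t" (3): a world point X has camera coordinates R X + t; the wrist camera has in their place "tool_from_camera" (4x4, takes a point from camera to tool coordinates, whose origin is the TCP and whose axes are the flange's). Camera axes: x right, y down, z forward; pixel columns grow to the right and rows downward; lengths in mm; the calibration is good to about 2 mm. A picture is of the moment at which its call begins: read the wrist's pose just before it. calibration takes no time and is no camera call.
A pose or a line that the arm cannot do raises robot.IKError and nothing moves.
- robot.finish_job(): hands the job in; it is judged then, once.
The state is a dict: "t": time; "joints": joint angles; "qd": joint speeds; "joint_torque": joint torques, N m; "tool_pos": TCP position; "tcp_rot": TCP orientation; "ft_force": force on the tool from outside, world axes, zero at the start; "ft_torque": the same for the moment, N m; "opening": opening from 0.0 (shut) to 1.0 (fully open); "gripper_force": force on a finger pad.
Only numpy, scipy, OpenCV 4.12 (cv2) and the standard library are available. Lean on these libraries where they do the work, as an engineer would, in place of code of your own. Each camera call takes 0.05 s, during which the arm holds its last target. There are 200 camera calls.

## Working session

There is one attempt and no reset: what is moved stays moved. The work goes in short steps, each a Python script; the robot and the scene stay as the last script left them, time stands still between calls to the robot, and variables do not carry over. Pictures are saved under pics/ and viewed, at most 10 in all, crops included, and the job is handed in when it is done.

```bash
mkdir -p pics; python3 - <<'E'
from bench import robot,viewer
import cv2
for n in("scene","top"):
    cv2.imwrite(f"pics/{n}.png",viewer.grab_frame(n)); print(n,viewer.calibration(n))
print(robot.grip_depth,robot.state()["tcp_rot"],robot.state()["t"])
E
```

```text
scene {'fovy': 44.19326465115458, 'cx': 320.21579009859494, 'cy': 244.76216002278025, 'R': array([[ 0.7319019 ,  0.6811384 , -0.01923776],
       [ 0.43694491, -0.49079893, -0.75378748],
       [-0.52287547,  0.54329265, -0.65683662]]), 't': array([-394.07402755, -208.2087941 , 1083.57473618])}
top {'fovy': 48.62338796956662, 'cx': 313.5433518309386, 'cy': 244.55441447424232, 'R': array([[-0.00523717, -0.99987362, -0.01501057],
       [-0.99881879,  0.00595561, -0.04822402],
       [ 0.04830732,  0.01474028, -0.99872375]]), 't': array([ -3.69794629, 550.34443188, 908.13289714])}
18.700000000000003 [-8.67160564e-04  9.74131229e-01  2.25981296e-01 -2.26893334e-04] 0.1
```

View pics/top.png

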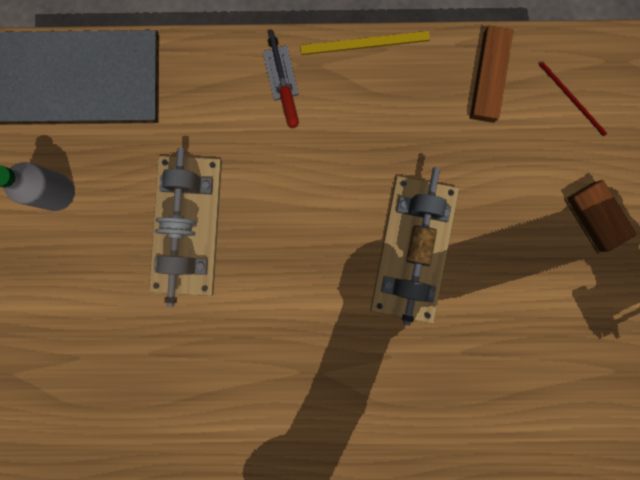

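View pics/scene.png

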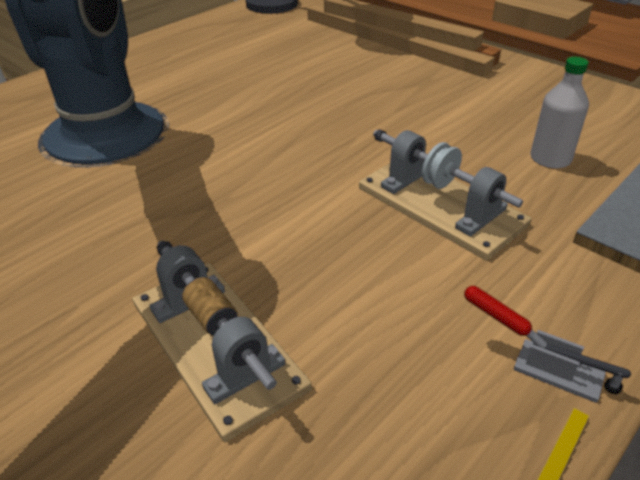

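The drum is on the right-hand stand. In the top view its centre is about (422,245), with the shaft ends at (435,170) and (409,321). The pulley stand is on the left at about (177,226). The scene view agrees. Next I measure, cross-check across the two views and go above the drum.

```bash
cat > h.py <<'E'
import numpy as np,cv2
from bench import robot,viewer,set_gripper,solve_ik
from scipy.spatial.transform import Rotation as Rn
def ray(c,uv,R,t):
    f=240/np.tan(np.radians(c["fovy"])/2)
    d=np.array([(uv[0]-c["cx"])/f,(uv[1]-c["cy"])/f,1]); return -R.T@t, R.T@d
def plane(o,d,z): return o+d*(z-o[2])/d[2]
def fixed(n,uv,z):
    c=viewer.calibration(n); return plane(*ray(c,uv,np.array(c["R"]),np.array(c["t"])),z)
def wristRt(st):
    c=viewer.calibration("wrist"); T=np.eye(4); q=st["tcp_rot"]
    T[:3,:3]=Rn.from_quat([q[1],q[2],q[3],q[0]]).as_matrix(); T[:3,3]=st["tool_pos"]
    W=np.linalg.inv(T@np.array(c["tool_from_camera"])); return c,W[:3,:3],W[:3,3]
def quat(a): return [0,np.cos(a/2),np.sin(a/2),0]
E
python3 - <<'E'
from h import *
far,near=fixed("top",(435,170),73),fixed("top",(409,321),73)
print(far,near,np.linalg.norm(far-near))
a=np.arctan2(*(far-near)[1::-1]); print("yaw shaft",a)
C=[fixed("top",p,15) for p in((398,175),(458,186),(433,321),(373,311))]
print(np.round(C),"stand",np.mean(C,0),"yaw",np.arctan2(*(C[0]-C[3]+C[1]-C[2])[1::-1]))
d=fixed("top",(422,245),85); print("drum top",d,"scene",fixed("scene",(209,305),70))
s=np.mean(C,0)
p=[s[0],s[1],240]; robot.movep(p,quat(a))
st=robot.state(); cv2.imwrite("pics/w1.png",viewer.grab_frame("wrist")); print(st["tool_pos"],st["t"])
E
```

```text
[ 667.70003212 -205.9490219    73.        ] [ 423.57853542 -160.35972524   73.        ] 248.34187951054608
yaw shaft -0.18462176837558014
[[ 670. -154.   15.]
 [ 650. -258.   15.]
 [ 418. -211.   15.]
 [ 435. -108.   15.]] stand [ 543.48584866 -182.78216675   15.        ] yaw -0.19596606431800234
drum top [ 545.10244875 -180.7505494    85.        ] scene [ 543.27562161 -183.78660904   70.        ]
[ 543.20026951 -184.03960701  239.92820967] 1.8833
```

View pics/w1.png

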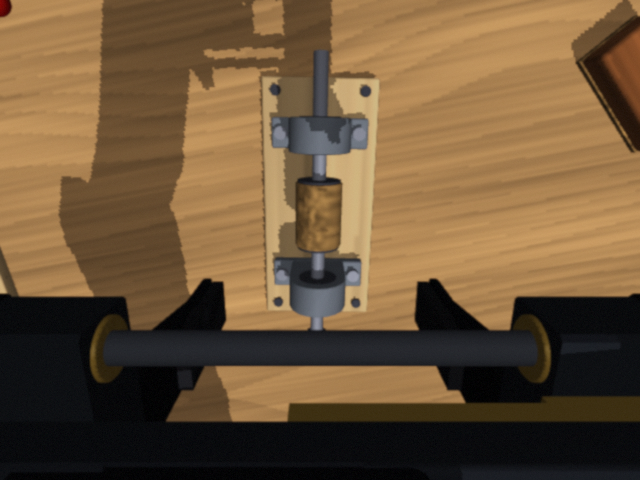

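The wrist view shows the drum silhouette at u 296–342, v 179–251, with the shaft running from (321,55) to (317,325). Fingers straddle it symmetrically.

```bash
python3 - <<'E'
from h import *
st=robot.state(); c,R,t=wristRt(st)
P=lambda uv,z: plane(*ray(c,uv,R,t),z)
far,near=P((321,55),74),P((318,260),74)
print("cam",-R.T@t,R[2]); print(far,near,"yaw",np.arctan2(*(far-near)[1::-1]))
e=P((319.5,180),88),P((318.5,250),85); print("ends",e,np.linalg.norm(e[0]-e[1]),"mid",(e[0]+e[1])/2)
l,r=P((296,215),75),P((342,215),75); print("width",np.linalg.norm(l-r),(l+r)/2)
f,b=P((321,130),96),P((318,290),96); print("tip",P((321,52),73),np.linalg.norm(P((321,52),73)-e[0]))
E
```

```text
cam [ 620.59418225 -199.01340287  402.30284462] [-0.28261028  0.05455181 -0.95768237]
[ 667.20529391 -208.28562057   74.        ] [ 502.7359128 -174.6171484   74.       ] yaw -0.2019199567553172
ends (array([ 574.8233517 , -189.65626326,   88.        ]), array([ 515.5585779 , -177.56052279,   85.        ])) 60.56088135334884 mid [ 545.1909648  -183.60839302   86.5       ]
width 39.59796572948555 [ 543.39344585 -183.23951635   75.        ]
tip [ 669.42936716 -208.70554435   73.        ] 97.66357188103314
```

```bash
python3 - <<'E'
from h import *
a=-0.20; u=np.array([np.cos(a),np.sin(a),0]); g=np.array([545,-183.5,52.])
robot.movep(list(g+[0,0,90]),quat(a))
print(robot.move_linear(list(g),quat(a),velocity=80,max_force=15))
set_gripper(0.0,40); s=robot.state(); print(s["opening"]*87,s["gripper_force"],s["ft_force"],s["tool_pos"])
p0=np.array(s["tool_pos"])
print(robot.move_linear(list(p0-u*45),velocity=25,max_force=15))
robot.sleep(1.0); s=robot.state()
print("pulled",(s["tool_pos"]-p0)@u,s["tool_pos"],s["ft_force"],s["opening"]*87,s["t"])
cv2.imwrite("pics/w2.png",viewer.grab_frame("wrist")); cv2.imwrite("pics/t2.png",viewer.grab_frame("top")[130:350,330:500].repeat(3,0).repeat(3,1)[:600])
E
```

```text
False
39.214819652639974 39.98926199041307 [-0.23657565  1.24103455  0.42054598] [ 545.0811778  -182.94793922   51.96473196]
True
pulled -28.29970465300392 [ 517.36533105 -177.22823619   51.92726292] [-2.09482444 -2.05827656  7.15859433] 39.30862687753698 6.6917
```

View pics/w2.png

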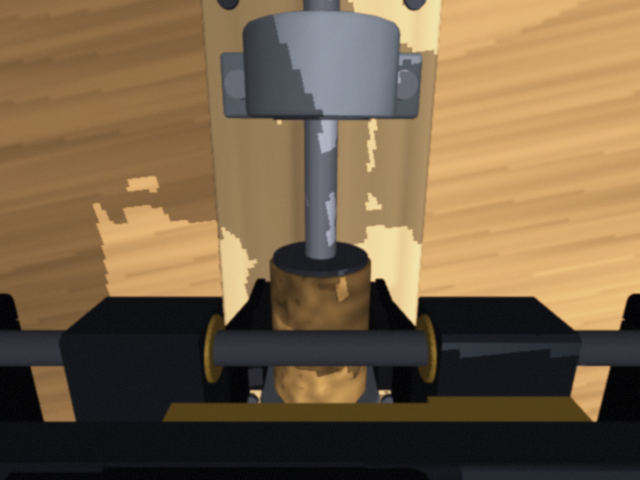

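The drum is gripped and drawn to the near block; the far part of the shaft between (320,117) and (320,250) is now clear. The residual force is low, so I press again to confirm that it is the stop.

```bash
python3 - <<'E'
from h import *
a=-0.20; u=np.array([np.cos(a),np.sin(a),0])
def f(): s=robot.state(); return np.round([s["tool_pos"]@u,s["ft_force"]@u,*s["ft_force"]],2)
p0=np.array(robot.state()["tool_pos"]); print(f())
for d in (1,2,3,4):
    h=robot.move_linear(list(p0-u*d),velocity=10,max_force=25); print(d,h,f())
    if f()[1]>12: break
robot.sleep(1.0); print(f(),robot.state()["t"])
s=robot.state(); c,R,t=wristRt(s)
im=viewer.grab_frame("wrist"); cv2.imwrite("pics/w3.png",im[0:420,180:460])
E
```

```text
[542.27  -1.61  -1.92  -1.36   6.9 ]
1 False [ 5.4228e+02  4.9800e+00  5.0600e+00 -1.3000e-01 -2.9900e+00]
2 False [542.29   7.05   6.88  -1.54  -6.46]
3 False [542.32  10.13   9.95  -1.94  -7.6 ]
4 False [542.33  12.86  12.5   -3.06 -10.33]
[542.34  12.31  12.13  -2.12 -10.55] 8.9667
```

View pics/w3.png

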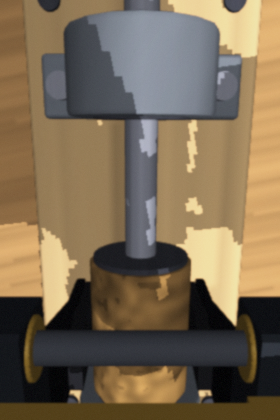

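View pics/t2.png

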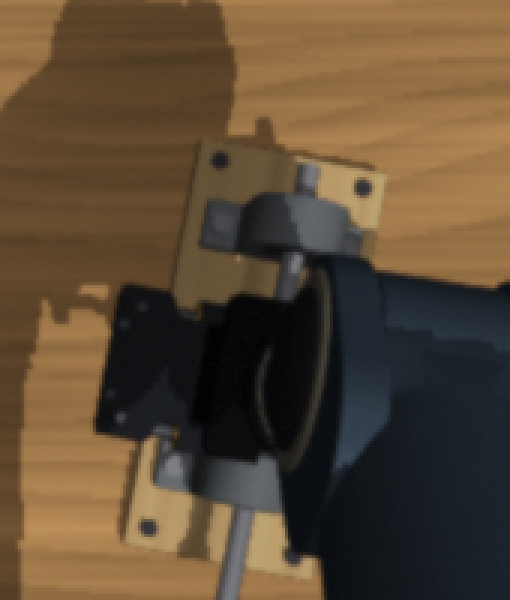

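Pressing harder leaves the position fixed, and the force holds at 12 N, so the drum is hard on the near stop. Now I push to the far stop, which should be 50 mm away.

```bash
python3 - <<'E'
from h import *
a=-0.20; u=np.array([np.cos(a),np.sin(a),0])
def f(): s=robot.state(); return np.round([s["tool_pos"]@u,s["ft_force"]@u,*s["ft_force"]],2)
p0=np.array(robot.state()["tool_pos"])
robot.move_linear(list(p0+u*15),velocity=25); print(f())
print(robot.move_linear(list(p0+u*70),velocity=25,max_force=15)); print(f())
p1=np.array(robot.state()["tool_pos"])
for d in (1,2,3,4,5):
    robot.move_linear(list(p1+u*d),velocity=10,max_force=25); print(d,f())
    if f()[1]<-12: break
robot.sleep(1.0); print(f(),"stroke",(robot.state()["tool_pos"]-p0)@u,robot.state()["t"])
E
```

```text
[555.09  -2.71  -2.53   1.17   5.42]
True
[ 5.9206e+02 -1.2200e+00 -1.1600e+00  4.3000e-01  3.7600e+00]
1 [ 5.9206e+02 -2.9600e+00 -2.9100e+00  5.6000e-01  4.7800e+00]
2 [592.06  -5.91  -5.81   1.1    7.47]
3 [592.    -7.13  -6.83   2.22   9.71]
4 [592.03 -10.42 -10.03   2.99  12.79]
5 [591.96 -12.15 -11.61   3.88  14.05]
[591.99 -11.9  -11.41   3.57  13.82] stroke 49.64546699764547 13.6667
```

```bash
python3 - <<'E'
from h import *
set_gripper(1.0); robot.sleep(0.3)
p=np.array(robot.state()["tool_pos"]); print(robot.state()["ft_force"],p)
robot.move_linear(list(p+[0,0,190]),velocity=120)
s=robot.state(); c,R,t=wristRt(s); im=viewer.grab_frame("wrist"); cv2.imwrite("pics/w4.png",im); print(s["t"])
E
```

```text
[-0.15046489  0.0731027  -0.40415313] [ 571.04485693 -188.321003     51.96767662]
16.7333
```

View pics/w4.png

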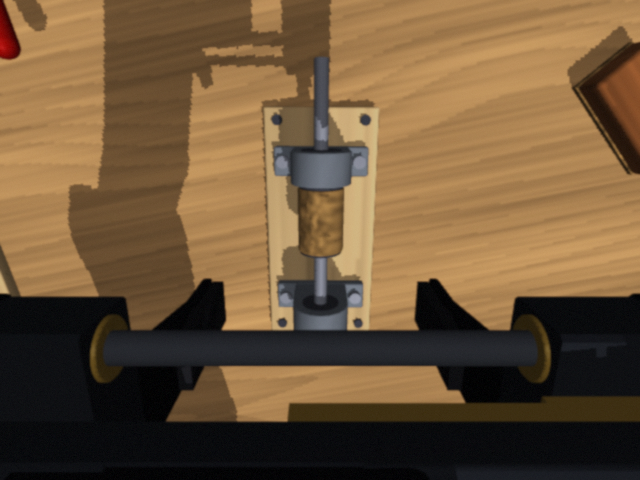

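The drum (v 187–256) now sits against the far block, and the gripper is clear of everything.

```bash
python3 -c "
from bench import robot
print(robot.finish_job())"
```

```text
the job is handed in; nothing more can be done
None
```

The job is handed in: I drew the drum to the near stop, held it there, pushed it 49.6 mm to the far stop, held it again and let go of it there, without going near the pulley spindle.

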